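# Park the microscope objectives on their colour-coded bases

### The arm

A 6-joint arm with a two-finger parallel gripper is mounted at the origin on the work surface. World frame = base frame: x ahead of the robot, y to its left, z up, the work surface at z = 0. Lengths are in mm, angles in rad, forces in N, time in s.
With the tool pointing down it reaches from about 350 to 875 mm from the base axis. Payload 4.2 kg.
Tool frame: the origin (TCP) lies midway between the tips of the shut fingers; the grasp point (between the pads) lies 19 mm behind it (arm.tcp_to_grasp is the distance from the TCP to the grasp point, in mm); z points along the fingers, y is the line along which they close (so a half turn about z gives the same grasp; the last joint's range is limited). The gripper opens to 85 mm and grips with 20 to 120 N. Pads are 22 mm wide; open, the fingers measure 114 mm over their backs; the gripper's body (76 mm by 85 mm) begins 54 mm behind the grasp point. The pads swing forward as they close: fully open they stand 13 mm farther back than shut.
Start: joints at [0.259, 0.385, 0.008, 0, -1.194, -0.259], TCP at [624.979, 0.025, 231.312] pointing down, gripper open.
Joint ranges: [-3.14, 3.14], [-1.21, 2.06], [-1.07, 1.41], [-3.16, 2.05], [-2.99, -0.16], [-3.1, 3.1]. Speed limits (rad/s): [2.79, 2.79, 3.14, 3.14, 3.14, 3.14].

### API

Orientations are given as a unit quaternion [x, y, z, w].
In Python, from bench import arm, imaging, job, models gives the robot as it stands.
- The arm moves only by the tool arm_command, never from a script. Its argument "rows" is a list of rows, each an object with "grip": the opening, from 0 (shut) to 1 (fully open); "linear": the shift along the tool's x, y, z in mm, a list of three; "rot": the turn, a rotation vector about the tool's x, y, z in rad, a list of three. In form: [{"grip": grip, "linear": [tx, ty, tz], "rot": [rx, ry, rz]}, ...]. A call has 1 to 10 rows; each row is the pose to reach, as a shift and turn from the pose commanded when the call began, along the tool's axes at that moment; what a row does not reach only later rows make up. A row lasts 1/8 s, in which the tool goes at most 62.5 mm and 10.7 degrees, less where a joint would pass 70% of its speed; a pose out of reach is approached as far as the arm can. A call with a gripper value outside its range is refused whole. The fingers move at their own pace and stop on an object; the grip force is fixed at half the most. Time passes only in rows, so rows that repeat a pose let the fingers close. It gives the time, the measured TCP pose, the force, the opening and the grip force at its end, in the units of the state.
- arm.read_state(): the state, without advancing time (a new reading comes with each control period).
- imaging.get_image(name): name is "scene" or "side" or "wrist"; returns a dict with "frame" (400x640x3 uint8, red, green, blue), "fx", "fy", "cx", "cy" (pixels), "extrinsics" (4x4, takes a point from world to camera coordinates); the wrist camera has in their place "T_tool_cam" (4x4, takes a point from camera to tool coordinates, whose origin is the TCP and whose axes are the flange's). Camera axes: x right, y down, z forward; pixel columns grow to the right and rows downward; lengths in mm; the calibration is good to about 2 mm. The wrist camera is an equidistant fisheye: a pixel r from the principal point sees the ray r / f radians off the axis. A picture is of the moment at which its call begins: read the wrist's pose just before it. There is no depth.
- job.job_done(): hands the job in; it is judged then, once.
Trained networks look in a picture, given as the dict that the camera call returned (one of the last four; its "shot" number tells which), for a name from the list of things; names that differ only in an ending like _2 or _b are one class to them, and where a whole thing is asked for, a point or a joint stands for the part that bears it (a point fixed in the world has none). Each returns a list of dicts, best first, with "score" (0 to 1); they miss things now and then, are a little off and sometimes report something else, mostly with a low value. They report only what shows in the picture. A call takes as long as a camera call.
- models.spot_in(picture, query): "rect" ([left, top, right, bottom] in pixels, round what is visible of it).
- models.tip_of(picture, query): "pixel" ([column, row] in pixels: a listed point, or the origin of a listed thing).
The state is a dict: "clock": time; "joints": joint angles; "joint_vel": joint speeds; "joint_efforts": joint torques, N m; "position": TCP position; "ee_rot": TCP orientation; "contact_force": force on the tool from outside, world axes, zero at the start; "wrist_torque": the same for the moment, N m; "gripper_width": finger opening in mm; "grasp_force": force on a finger pad.
Only numpy, scipy, OpenCV 4.12 (cv2) and the standard library are available. Lean on these libraries where they do the work, as an engineer would, in place of code of your own. Each camera call takes 0.05 s, during which the arm holds its last target. There are 200 camera calls.

### The job

Put the four loose microscope objectives away: stand each one upright, nose up, inside the round storage base whose rim has the colour of its ring (red, yellow, green, blue), in any order. They are delicate, so set them down gently and do not drop them, and leave the two black eyepieces where they stand.

Things in the scene. Friction and masses are not known exactly. Their poses are not given: they have to be found in the camera images.
- objective_red_center (a point): The objective with the red ring: an upright satin-silver cylinder 30 mm in diameter up to 36 mm, then a red shoulder of 30 mm narrowing to 21 mm at 50 mm, then a steel nose 12 to 17 mm wide; 60 mm tall in all, about 0.16 kg. The point is on its axis, half-way up (30 mm above its flat foot); z is its axis, nose up; it is round, so its yaw does not matter.
- objective_yellow_center (a point): The objective with the yellow ring: an upright satin-silver cylinder 30 mm in diameter up to 36 mm, then a yellow shoulder of 30 mm narrowing to 21 mm at 50 mm, then a steel nose 12 to 17 mm wide; 60 mm tall in all, about 0.16 kg. The point is on its axis, half-way up (30 mm above its flat foot); z is its axis, nose up; it is round, so its yaw does not matter.
- objective_green_center (a point): The objective with the green ring: an upright satin-silver cylinder 30 mm in diameter up to 36 mm, then a green shoulder of 30 mm narrowing to 21 mm at 50 mm, then a steel nose 12 to 17 mm wide; 60 mm tall in all, about 0.16 kg. The point is on its axis, half-way up (30 mm above its flat foot); z is its axis, nose up; it is round, so its yaw does not matter.
- objective_blue_center (a point): The objective with the blue ring: an upright satin-silver cylinder 30 mm in diameter up to 36 mm, then a blue shoulder of 30 mm narrowing to 21 mm at 50 mm, then a steel nose 12 to 17 mm wide; 60 mm tall in all, about 0.16 kg. The point is on its axis, half-way up (30 mm above its flat foot); z is its axis, nose up; it is round, so its yaw does not matter.
- base_red: The red storage base, fixed to the bench: a round shallow dish with a red rim and a black rubber floor. Outer diameter 62 mm, inner 50 mm, floor 3 mm and rim 8 mm above the bench. Origin: centre of its underside, on the bench; z up.
- base_yellow: The yellow storage base, fixed to the bench: a round shallow dish with a yellow rim and a black rubber floor. Outer diameter 62 mm, inner 50 mm, floor 3 mm and rim 8 mm above the bench. Origin: centre of its underside, on the bench; z up.
- base_green: The green storage base, fixed to the bench: a round shallow dish with a green rim and a black rubber floor. Outer diameter 62 mm, inner 50 mm, floor 3 mm and rim 8 mm above the bench. Origin: centre of its underside, on the bench; z up.
- base_blue: The blue storage base, fixed to the bench: a round shallow dish with a blue rim and a black rubber floor. Outer diameter 62 mm, inner 50 mm, floor 3 mm and rim 8 mm above the bench. Origin: centre of its underside, on the bench; z up.
- eyepiece_1_center (a point): An eyepiece, to be left alone: a black plastic drum 38 mm in diameter on a shiny sleeve 31 mm in diameter, 52 mm tall, standing upright and loose. The point is on its axis, half-way up (26 mm above the bench).
- eyepiece_2_center (a point): An eyepiece, to be left alone: a black plastic drum 38 mm in diameter on a shiny sleeve 31 mm in diameter, 52 mm tall, standing upright and loose. The point is on its axis, half-way up (26 mm above the bench).

How it is judged (in metres and radians):
At the end, for the whole second after the job is handed in: Each objective stands upright (within 0.08 rad) on the floor of the base of its own colour, its axis within 12 mm of the base's centre (it does so wherever it stands flat inside the rim), at rest and released; both eyepieces are upright and within 20 mm of where they began (horizontal distance between objective_red_center and base_red below 0.012 m and z of objective_red_center in the frame of base_red between 0.03 and 0.036 m and angle between each of objective_red_center, objective_yellow_center, objective_green_center, objective_blue_center's own z axis and vertical below 0.08 rad and linear speed of each of objective_red, objective_yellow, objective_green, objective_blue below 0.02 m/s and horizontal distance between objective_yellow_center and base_yellow below 0.012 m and z of objective_yellow_center in the frame of base_yellow between 0.03 and 0.036 m and horizontal distance between objective_green_center and base_green below 0.012 m and z of objective_green_center in the frame of base_green between 0.03 and 0.036 m and horizontal distance between objective_blue_center and base_blue below 0.012 m and z of objective_blue_center in the frame of base_blue between 0.03 and 0.036 m and distance of each of eyepiece_1_center, eyepiece_2_center from where it was at the start of the episode below 0.02 m and angle between each of eyepiece_1_center, eyepiece_2_center's own z axis and vertical below 0.1 rad); the robot touches nothing.
It fails at once if an objective is dropped (it moves faster than 0.5 m/s with no finger on it, as after a fall of over 12 mm) ((contact force between the fingers and objective_red below 0.01 N and linear speed of objective_red above 0.5 m/s) or (contact force between the fingers and objective_yellow below 0.01 N and linear speed of objective_yellow above 0.5 m/s) or (contact force between the fingers and objective_green below 0.01 N and linear speed of objective_green above 0.5 m/s) or (contact force between the fingers and objective_blue below 0.01 N and linear speed of objective_blue above 0.5 m/s)).
It fails at once if an eyepiece is moved by more than 20 mm or tipped ((distance of eyepiece_1_center from where it was at the start of the episode above 0.02 m or angle between eyepiece_1_center's own z axis and vertical above 0.3 rad) or (distance of eyepiece_2_center from where it was at the start of the episode above 0.02 m or angle between eyepiece_2_center's own z axis and vertical above 0.3 rad)).
It also fails if it takes over 101 s, if anything falls off the work surface, if the arm or the gripper's body presses on something with over 40 N, if the wrist force passes 120 N, or if a joint passes its speed limit or range.

## Working session

There is one attempt and no reset: what is moved stays moved. The work goes in short steps, Python scripts to look and compute and a tool call to move; the robot and the scene stay as the last step left them, time stands still between calls to the robot, and variables do not carry over. Pictures are saved under pics/ and viewed, at most 14 in all, crops included, and the job is handed in when it is done.

Besides the shell and the picture viewer there is one more tool, called as a command line: name --argument value ..., lists and objects as JSON in quotes. arm_command: Moves the arm, as the interface text tells. Its arguments: {"type":"object","properties":{"rows":{"type":"array"}},"required":["rows"]}

```bash
mkdir -p pics; cat > h.py <<'E'
import numpy as np, cv2
from bench import arm, imaging, job, models
from scipy.spatial.transform import Rotation as R
NAMES=[f"objective_{c}_center" for c in("red","yellow","green","blue")]+[f"base_{c}" for c in("red","yellow","green","blue")]+["eyepiece_1_center"]
def shoot(n):
    s=arm.read_state(); p=imaging.get_image(n)
    if n=="wrist":
        T=np.eye(4);T[:3,:3]=R.from_quat(s["ee_rot"]).as_matrix();T[:3,3]=s["position"]
        p["_T"]=T@np.array(p["T_tool_cam"])
    else: p["_T"]=np.linalg.inv(np.array(p["extrinsics"]))
    p["_n"]=n; return p
def ray(p,px):
    x=(px[0]-p["cx"])/p["fx"];y=(px[1]-p["cy"])/p["fy"]
    if p["_n"]=="wrist":
        r=np.hypot(x,y)+1e-12; d=np.array([x/r*np.sin(r),y/r*np.sin(r),np.cos(r)])
    else: d=np.array([x,y,1.]);d/=np.linalg.norm(d)
    return p["_T"][:3,3],p["_T"][:3,:3]@d
def atz(p,px,z):
    o,d=ray(p,px); return o+d*(z-o[2])/d[2]
def tri(rays):
    A=sum(np.eye(3)-np.outer(d,d) for o,d in rays);b=sum((np.eye(3)-np.outer(d,d))@o for o,d in rays)
    X=np.linalg.solve(A,b); return X,max(np.linalg.norm((np.eye(3)-np.outer(d,d))@(X-o)) for o,d in rays)
def save(p,f): cv2.imwrite(f,cv2.cvtColor(p["frame"],cv2.COLOR_RGB2BGR))
E
python3 - <<'E'
from h import *
np.set_printoptions(precision=1,suppress=True)
s=arm.read_state();print(s)
for n in("scene","side","wrist"):
    p=shoot(n);save(p,f"pics/{n}0.png");print(n,p["_T"][:3,3],p["_T"][:3,2])
    for q in NAMES:
        print(q,[(np.round(t["pixel"],1).tolist(),round(t["score"],2),atz(p,t["pixel"],30 if"obj" in q else 26 if "eye" in q else 0)[:2]) for t in models.tip_of(p,q)[:2]])
E
```

```text
{'clock': 0.0, 'joints': array([ 0.3,  0.4,  0. , -0. , -1.2, -0.3]), 'joint_vel': array([-0., -0.,  0., -0., -0.,  0.]), 'joint_efforts': array([ -0. , -39.2,  18.8,   4.2,  -0. ,   0. ]), 'position': array([624.4,  -0. , 230.2]), 'ee_rot': array([-0.7,  0.7,  0. , -0. ]), 'contact_force': array([ 0.9, -0.1, -0. ]), 'wrist_torque': array([ 0.,  0., -0.]), 'grasp_force': 0.0, 'gripper_width': 85.314081926635}
scene [1154.3  396.8  512.6] [-0.7 -0.5 -0.5]
objective_red_center [([470.1, 281.3], 0.77, array([562.7, 328.5]))]
objective_yellow_center [([348.9, 196.3], 0.58, array([446.7,  12. ]))]
objective_green_center [([286.0, 241.5], 0.71, array([668.8,   2.8])), ([304.2, 190.3], 0.35, array([488.4, -86.3]))]
objective_blue_center [([300.3, 206.4], 0.73, array([550.5, -51.2]))]
base_red [([259.7, 176.4], 0.53, array([ 461. , -252.7]))]
base_yellow [([340.3, 278.6], 0.74, array([665.1, 127.6]))]
base_green [([457.1, 247.4], 0.85, array([440.2, 271.1]))]
base_blue [([302.7, 191.1], 0.68, array([ 452.5, -116.9]))]
eyepiece_1_center [([206.9, 172.6], 0.89, array([ 563.5, -338.2]))]
side [
[... 652 characters left out ...]
, 0.16, array([ 581.6, -244.4]))]
base_blue [([388.6, 207.5], 0.84, array([ 451.3, -131.6]))]
eyepiece_1_center [([391.6, 150.5], 0.56, array([ 573.6, -324.7]))]
wrist [626.  -82.8 374. ] [-0.   0.3 -0.9]
objective_red_center []
objective_yellow_center [([462.1, 176.5], 0.69, array([448.4,   1.4])), ([283.1, 177.7], 0.57, array([666.1,   5.1]))]
objective_green_center [([282.9, 178.0], 0.96, array([666.3,   5.4]))]
objective_blue_center [([381.6, 127.9], 0.96, array([554.7, -53.1]))]
base_red []
base_yellow [([292.6, 256.6], 0.73, array([660.8, 124.2]))]
base_green []
base_blue [([460.6, 76.9], 0.93, array([ 445.7, -122.2]))]
eyepiece_1_center [([463.3, 73.5], 0.69, array([ 454.6, -124. ]))]
```

View pics/scene0.png

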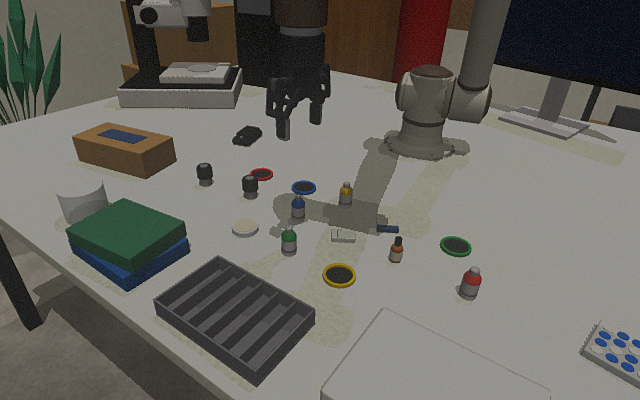

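View pics/side0.png

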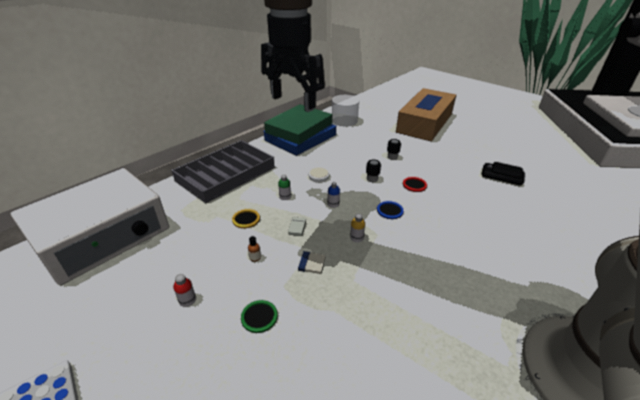

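View pics/wrist0.png

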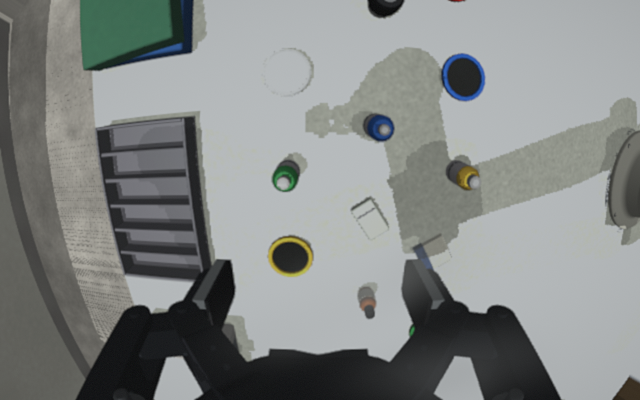

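The bench is clear around every item. In the wrist view, green is at (285,178), blue at (380,127), yellow at (465,177), the yellow base at (291,257) and the blue base at (463,77). In the scene view, red is at (470,282), the red base at (261,174), the green base at (456,246), and the eyepieces at (205,173) and (250,185). I'll move above blue and take a second wrist view from there.

arm_command --rows '[{"grip": 1, "linear": [14, 18, 20], "rot": [0, 0, 0]}, {"grip": 1, "linear": [28, 36, 40], "rot": [0, 0, 0]}, {"grip": 1, "linear": [42, 54, 60], "rot": [0, 0, 0]}, {"grip": 1, "linear": [53, 70, 80], "rot": [0, 0, 0]}, {"grip": 1, "linear": [53, 70, 80], "rot": [0, 0, 0]}, {"grip": 1, "linear": [53, 70, 80], "rot": [0, 0, 0]}]'

```text
clock: 2.25
position: [556.3, -52.8, 152.3]
ee_rot: [0.707, -0.707, 0.001, -0.001]
contact_force: [0.2, -0.7, 0.2]
gripper_width: 85.1
grasp_force: 0.0
```

```bash
cat >> h.py <<'E'
import json,os
def gather(tag,cams=("wrist",),minscore=.5):
    L=json.load(open("rays.json")) if os.path.exists("rays.json") else []
    for n in cams:
        p=shoot(n);save(p,f"pics/{n}_{tag}.png")
        for q in NAMES:
            for t in models.tip_of(p,q)[:1]:
                if t["score"]>minscore:
                    o,d=ray(p,t["pixel"]);L.append([q,n+tag,o.tolist(),d.tolist()])
    json.dump(L,open("rays.json","w"));return L
def report(L,last=None):
    for q in NAMES:
        r=[(x[1],np.array(x[2]),np.array(x[3])) for x in L if x[0]==q]
        z=30 if"obj" in q else 26 if "eye" in q else 0
        X,e=tri([(o,d) for _,o,d in r]) if len(r)>1 else (0,0)
        print(q,np.round(X,1),round(e,1),[(n,np.round((o+d*(z-o[2])/d[2])[:2],1).tolist()) for n,o,d in r])
E
python3 - <<'E'
from h import *
report(gather("1",("scene","side","wrist")))
s=arm.read_state();print(s["position"],s["ee_rot"],s["clock"])
E
```

```text
objective_red_center [569.3 328.1  34.1] 0.5 [('scene1', [564.1, 327.0]), ('side1', [573.0, 327.4])]
objective_yellow_center [445.    2.1  24.2] 6.5 [('scene1', [455.6, 14.3]), ('side1', [448.5, 3.9]), ('wrist1', [444.5, -6.6])]
objective_green_center [680.7  46.2  -2.5] 58.4 [('scene1', [669.2, 10.1]), ('side1', [630.7, 137.2]), ('wrist1', [662.6, 5.4])]
objective_blue_center [555.5 -50.5  33.1] 7.4 [('scene1', [545.1, -56.4]), ('side1', [561.7, -46.7]), ('wrist1', [553.3, -55.5])]
base_red [ 460.5 -257.8   -5.8] 1.8 [('scene1', [466.4, -253.2]), ('side1', [455.9, -246.8])]
base_yellow [660.7 120.5   3.2] 3.2 [('side1', [659.6, 118.6]), ('wrist1', [664.9, 126.0])]
base_green [443.6 265.6   1.6] 0.6 [('scene1', [441.8, 265.8]), ('side1', [444.7, 264.4])]
base_blue [ 446.4 -121.6    5.9] 2.8 [('scene1', [436.7, -125.2]), ('side1', [450.8, -129.5]), ('wrist1', [445.6, -123.3])]
eyepiece_1_center [ 575.1 -338.5   25.8] 1.6 [('scene1', [577.0, -335.4]), ('side1', [576.1, -341.2])]
[554.96807125 -52.97571241 151.28034182] [-7.07098498e-01  7.07115063e-01  3.10079223e-05 -2.77029455e-05] 3.75
```

```bash
cat >> h.py <<'E'
HUE={"red":(172,6),"yellow":(20,32),"green":(50,85),"blue":(105,125)}
def blobs(p,amin=25):
    hsv=cv2.cvtColor(p["frame"],cv2.COLOR_RGB2HSV);out=[]
    for c,(a,b) in HUE.items():
        h=hsv[...,0];m=((h>=a)&(h<=b)) if a<b else ((h>=a)|(h<=b))
        m=(m&(hsv[...,1]>120)&(hsv[...,2]>50)).astype(np.uint8)
        m=cv2.morphologyEx(m,cv2.MORPH_CLOSE,np.ones((3,3)))
        for k in cv2.findContours(m,cv2.RETR_EXTERNAL,cv2.CHAIN_APPROX_NONE)[0]:
            hull=cv2.convexHull(k);A=cv2.contourArea(hull)
            if A<amin: continue
            M=cv2.moments(hull);px=(M["m10"]/A,M["m01"]/A)
            fill=np.mean(m[cv2.drawContours(np.zeros_like(m),[hull],-1,1,-1)>0])
            out.append((c,px,A,round(float(fill),2),cv2.boundingRect(k)))
    return out
def wrist_at(img,pos,quat,ref):
    p=dict(ref);T=np.eye(4);T[:3,:3]=R.from_quat(quat).as_matrix();T[:3,3]=pos
    p["_T"]=T@np.array(ref["T_tool_cam"]);p["frame"]=img;p["_n"]="wrist";return p
def show(p):
    for c,px,A,f,bb in blobs(p):
        print(p["_n"],c,np.round(px,1),A,f,bb,"z8",np.round(atz(p,px,8)[:2],1),"z43",np.round(atz(p,px,43)[:2],1))
E
python3 - <<'E'
from h import *
p=shoot("wrist");show(p);save(p,"pics/w2.png")
q=wrist_at(cv2.cvtColor(cv2.imread("pics/wrist0.png"),cv2.COLOR_BGR2RGB),[624.979,.025,231.3],[-.70711,.70711,0,0],p);show(q)
for n in("scene","side"): show(shoot(n))
E
```

```text
wrist red [424.8   6.7] 629.0 0.56 (397, 0, 54, 17) z8 [ 455.4 -232.4] z43 [ 467.7 -220.5]
wrist yellow [238.9 323.3] 816.5 0.39 (225, 303, 30, 38) z8 [653.3 119.6] z43 [641.4  88.3]
wrist yellow [435.4 246.1] 217.0 0.46 (427, 237, 19, 18) z8 [428.2  12.5] z43 [443.8  -5.6]
wrist green [207.8 251.6] 499.5 0.72 (195, 239, 27, 28) z8 [676.1  19. ] z43 [661.4   0. ]
wrist blue [315.5 196. ] 811.0 0.74 (300, 180, 32, 33) z8 [558.3 -44.4] z43 [558.1 -55.6]
wrist blue [ 78.  104.1] 211.5 0.87 (53, 96, 41, 17) z8 [ 827.3 -155. ] z43 [ 794.1 -152.7]
wrist blue [433.1 118.3] 2739.0 0.36 (405, 88, 58, 62) z8 [ 445.9 -122.7] z43 [ 459.4 -124.3]
wrist blue [91.  30.8] 440.0 0.8 (87, 0, 9, 77) z8 [ 804.7 -236.3] z43 [ 774.3 -224. ]
wrist yellow [290.  255.8] 1327.5 0.4 (268, 236, 44, 40) z8 [663.6 118.6] z43 [660.   99.4]
wrist yellow [466.7 177. ] 346.0 0.73 (457, 166, 22, 24) z8 [429.9   7.3] z43 [448.6  -1.3]
wrist green [284.8 177.8] 423.5 0.6 (273, 166, 24, 25) z8 [666.6  10.8] z43 [662.7   1.9]
wrist blue [380.2 127.4] 475.0 0.73 (368, 115, 26, 25) z8 [551.9 -51.8] z43 [559.  -54.7]
wrist b
[... 3230 characters left out ...]
388.4] 244.0 0.74 (53, 377, 15, 23) z8 [556.4 531.9] z43 [527.1 527.9]
side blue [ 40.5 379.1] 78.0 0.94 (35, 374, 12, 11) z8 [591.  545.7] z43 [559.3 540.7]
side blue [303.3 260.2] 70.5 0.87 (299, 252, 10, 17) z8 [475.9 129.3] z43 [452.  152.5]
side blue [389.6 209.6] 331.0 0.43 (377, 201, 26, 18) z8 [ 440.3 -117.4] z43 [418.8 -77.4]
side blue [333.1 190.2] 70.0 0.92 (328, 186, 11, 9) z8 [585.7 -87.6] z43 [554.4 -49.7]
side blue [285.4 144.5] 223.0 0.88 (270, 137, 28, 18) z8 [ 841.7 -168.8] z43 [ 793.1 -125.5]
side blue [328.9 128.6] 51.0 0.85 (324, 125, 12, 10) z8 [ 816.9 -336.7] z43 [ 769.9 -282. ]
side blue [428.4 101.8] 161.0 0.95 (417, 95, 23, 14) z8 [ 693.1 -757.8] z43 [ 654.6 -674.5]
```

View pics/wrist_1.png

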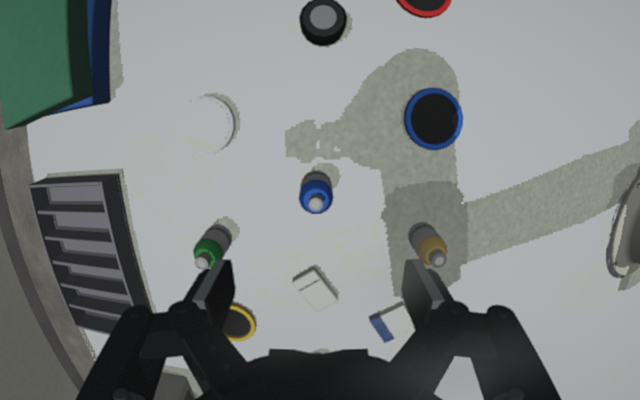

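The new wrist view shows blue at (316,196), centred between the fingers, and the blue base at (433,118). Positions from the different views agree to a few mm. I'll descend on blue at about (557,-52).

arm_command --rows '[{"grip": 1, "linear": [-1, -2, 30], "rot": [0, 0, 0]}, {"grip": 1, "linear": [-1, -2, 60], "rot": [0, 0, 0]}, {"grip": 1, "linear": [-1, -2, 90], "rot": [0, 0, 0]}, {"grip": 1, "linear": [-1, -2, 115], "rot": [0, 0, 0]}, {"grip": 1, "linear": [-1, -2, 132], "rot": [0, 0, 0]}, {"grip": 1, "linear": [-1, -2, 140], "rot": [0, 0, 0]}, {"grip": 1, "linear": [-1, -2, 140], "rot": [0, 0, 0]}]'

```text
clock: 4.78
position: [556.9, -52.0, 11.1]
ee_rot: [0.707, -0.707, -0.0, 0.0]
contact_force: [0.6, -0.6, 0.4]
gripper_width: 85.7
grasp_force: 0.0
```

arm_command --rows '[{"grip": 0.5, "linear": [0, 0, 0], "rot": [0, 0, 0]}, {"grip": 0.3, "linear": [0, 0, 0], "rot": [0, 0, 0]}, {"grip": 0.2, "linear": [0, 0, 0], "rot": [0, 0, 0]}, {"grip": 0, "linear": [0, 0, 0], "rot": [0, 0, 0]}, {"grip": 0, "linear": [0, 0, 0], "rot": [0, 0, 0]}, {"grip": 0, "linear": [0, 0, 0], "rot": [0, 0, 0]}]'

```text
clock: 5.52
position: [557.3, -52.0, 12.0]
ee_rot: [0.707, -0.707, 0.0, -0.0]
contact_force: [-1.0, 0.6, 5.4]
gripper_width: 28.3
grasp_force: 59.3
```

arm_command --rows '[{"grip": 0, "linear": [0, 0, -5], "rot": [0, 0, 0]}, {"grip": 0, "linear": [0, 0, -20], "rot": [0, 0, 0]}, {"grip": 0, "linear": [0, 0, -40], "rot": [0, 0, 0]}, {"grip": 0, "linear": [0, 0, -50], "rot": [0, 0, 0]}, {"grip": 0, "linear": [0, 0, -50], "rot": [0, 0, 0]}]'

```text
clock: 6.15
position: [557.5, -51.8, 62.3]
ee_rot: [-0.707, 0.707, -0.001, 0.001]
contact_force: [-0.4, -0.4, -1.9]
gripper_width: 28.3
grasp_force: 59.2
```

```bash
python3 - <<'E'
from h import *
im=[shoot(n) for n in("wrist","side")]
a=cv2.resize(im[0]["frame"][150:350,210:430],None,fx=1.7,fy=1.7)
b=cv2.resize(im[1]["frame"][120:240,270:402],None,fx=2.8334,fy=2.8334)[:340,:374]
cv2.imwrite("pics/g1.png",np.hstack([a,b])[...,::-1]); print(arm.read_state()["gripper_width"])
E
```

```text
28.21165455398797
```

View pics/g1.png

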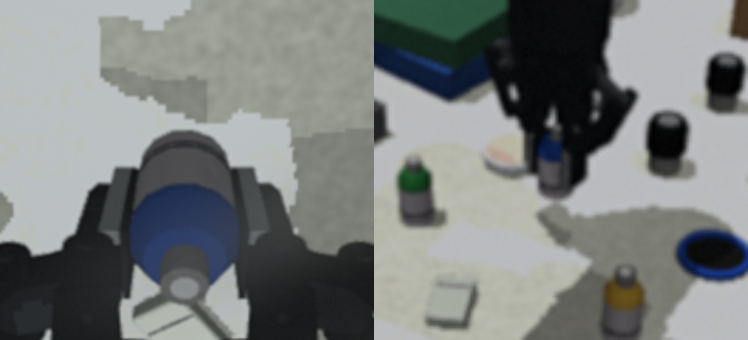

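The grasp is good: blue hangs upright between the pads, with the foot clear of the bench. Next I'll carry it to the blue base at about (446,-121).

arm_command --rows '[{"grip": 0, "linear": [7, 11, 0], "rot": [0, 0, 0]}, {"grip": 0, "linear": [19, 31, 0], "rot": [0, 0, 0]}, {"grip": 0, "linear": [32, 52, 0], "rot": [0, 0, 0]}, {"grip": 0, "linear": [45, 73, 0], "rot": [0, 0, 0]}, {"grip": 0, "linear": [57, 93, 0], "rot": [0, 0, 0]}, {"grip": 0, "linear": [65, 106, 0], "rot": [0, 0, 0]}, {"grip": 0, "linear": [69, 111, 0], "rot": [0, 0, 0]}, {"grip": 0, "linear": [69, 111, 0], "rot": [0, 0, 0]}]'

```text
clock: 7.25
position: [446.2, -121.1, 61.4]
ee_rot: [-0.707, 0.707, -0.0, 0.0]
contact_force: [0.5, 1.6, -1.4]
gripper_width: 28.2
grasp_force: 59.3
```

```bash
python3 - <<'E'
from h import *
p=shoot("wrist");save(p,"pics/b1.png");print(arm.read_state()["position"],arm.read_state()["clock"])
for x in blobs(p): print(x[0],np.round(x[1],1),x[2:],np.round(atz(p,x[1],8),1))
E
```

```text
[ 446.61043348 -120.95965446   61.39789266] 7.3
red [303.9  31.9] (5697.5, 0.31, (256, 0, 97, 71)) [ 455.8 -248.     8. ]
green [ 95.3 349.8] (417.0, 0.87, (84, 337, 25, 26)) [706.   44.6   8. ]
blue [316.4 287.6] (2846.5, 0.74, (286, 259, 61, 58)) [448.3 -68.3   8. ]
blue [323.  215.5] (5082.5, 0.31, (280, 178, 87, 72)) [ 443.8 -127.4    8. ]
```

View pics/b1.png

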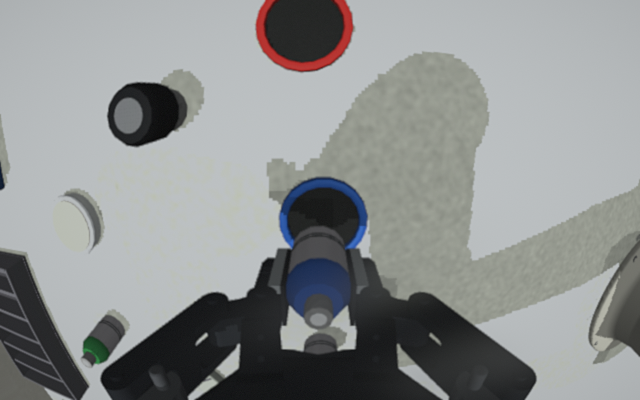

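Blue hangs over the blue base rim, which spans columns 280–367. The red base at (304,30) is nearly whole. I'll fit both rim circles with their known radius.

```bash
cat >> h.py <<'E'
from scipy.optimize import least_squares
def rim(p,c,guess,rad=31):
    hsv=cv2.cvtColor(p["frame"],cv2.COLOR_RGB2HSV);h=hsv[...,0];a,b=HUE[c]
    m=((h>=a)&(h<=b)) if a<b else ((h>=a)|(h<=b));m=m&(hsv[...,1]>110)&(hsv[...,2]>40)
    v,u=np.nonzero(m&~cv2.erode(m.astype(np.uint8),np.ones((3,3))).astype(bool))
    X=np.array([atz(p,(i,j),8)[:2] for i,j in zip(u,v) if 1<i<638 and 1<j<398])
    g=np.array(guess,float)
    for tol in(12,6,4,3,3):
        d=np.linalg.norm(X-g,axis=1);k=X[abs(d-rad)<tol]
        g=least_squares(lambda q:np.linalg.norm(k-q,axis=1)-rad,g,loss="soft_l1").x
    return g.round(1),len(k),np.abs(np.linalg.norm(k-g,axis=1)-rad).mean().round(2)
E
python3 - <<'E'
from h import *
p=shoot("wrist");print(rim(p,"blue",(446,-121)),rim(p,"red",(456,-249)))
for f,q,c in (("pics/wrist0.png",[624.979,.025,231.3],(("blue",(446,-121)),("yellow",(663,119)))),("pics/w2.png",[555,-53,151.3],(("blue",(446,-121)),))):
    w=wrist_at(cv2.cvtColor(cv2.imread(f),cv2.COLOR_BGR2RGB),q,[-.70711,.70711,0,0],p)
    for a,b in c: print(a,rim(w,a,b))
E
```

```text
(array([ 443.9, -122.5]), 293, np.float64(1.06)) (array([ 455.9, -254.4]), 250, np.float64(0.83))
blue (array([ 445.1, -122.1]), 176, np.float64(1.57))
yellow (array([663.8, 119.9]), 167, np.float64(1.56))
blue (array([ 444.8, -122.5]), 236, np.float64(1.5))
```

arm_command --rows '[{"grip": 0, "linear": [1, 1.5, 12], "rot": [0, 0, 0]}, {"grip": 0, "linear": [1, 1.5, 26], "rot": [0, 0, 0]}, {"grip": 0, "linear": [1, 1.5, 36], "rot": [0, 0, 0]}, {"grip": 0, "linear": [1, 1.5, 42], "rot": [0, 0, 0]}, {"grip": 0, "linear": [1, 1.5, 45], "rot": [0, 0, 0]}, {"grip": 0, "linear": [1, 1.5, 46.5], "rot": [0, 0, 0]}, {"grip": 0, "linear": [1, 1.5, 46.5], "rot": [0, 0, 0]}, {"grip": 0, "linear": [1, 1.5, 46.5], "rot": [0, 0, 0]}]'

```text
clock: 8.35
position: [444.7, -122.0, 15.0]
ee_rot: [-0.707, 0.707, -0.0, 0.0]
contact_force: [0.2, -1.0, -2.1]
gripper_width: 28.0
grasp_force: 59.3
```

arm_command --rows '[{"grip": 0, "linear": [0, 0, 0.8], "rot": [0, 0, 0]}, {"grip": 0, "linear": [0, 0, 1.5], "rot": [0, 0, 0]}, {"grip": 0, "linear": [0, 0, 1.5], "rot": [0, 0, 0]}]'

```text
clock: 8.72
position: [444.7, -122.0, 15.0]
ee_rot: [0.707, -0.707, 0.0, -0.0]
contact_force: [-4.1, 1.5, 13.7]
gripper_width: 28.3
grasp_force: 60.8
```

Contact made, so I'll release and retreat.

arm_command --rows '[{"grip": 0.4, "linear": [0, 0, 0], "rot": [0, 0, 0]}, {"grip": 0.5, "linear": [0, 0, 0], "rot": [0, 0, 0]}, {"grip": 0.7, "linear": [0, 0, 0], "rot": [0, 0, 0]}, {"grip": 0.7, "linear": [0, 0, -15], "rot": [0, 0, 0]}, {"grip": 0.8, "linear": [0, 0, -45], "rot": [0, 0, 0]}, {"grip": 1, "linear": [0, 0, -80], "rot": [0, 0, 0]}, {"grip": 1, "linear": [0, 0, -110], "rot": [0, 0, 0]}, {"grip": 1, "linear": [0, 0, -110], "rot": [0, 0, 0]}]'

```text
clock: 9.72
position: [446.1, -121.9, 125.4]
ee_rot: [0.707, -0.707, 0.002, -0.002]
contact_force: [0.4, -0.2, -0.6]
gripper_width: 84.9
grasp_force: 0.0
```

```bash
python3 - <<'E'
from h import *
p=shoot("wrist");save(p,"pics/b2.png");print(arm.read_state()["position"]);show(p)
print(rim(p,"blue",(444.5,-122)),rim(p,"red",(456,-254)))
E
```

```text
[ 444.79221041 -121.90134909  123.8731698 ]
wrist red [308.4  44.1] 3896.0 0.36 (272, 10, 74, 69) z8 [ 455.6 -252.4] z43 [ 454.4 -246. ]
wrist yellow [173.  367.1] 296.5 0.53 (161, 356, 22, 21) z8 [648.1 125.9] z43 [621.   81.3]
wrist yellow [314.6 329.9] 95.0 0.6 (307, 326, 19, 11) z8 [451.4  33.6] z43 [450.8   1.5]
wrist green [121.2 307.1] 131.5 0.9 (115, 301, 16, 14) z8 [696.6  25.1] z43 [662.9  -5.8]
wrist blue [ 20.4 176.5] 57.5 0.84 (10, 172, 17, 8) z8 [ 829.6 -149.5] z43 [ 778.  -156.9]
wrist blue [322.8 193.1] 3416.0 0.56 (290, 161, 67, 65) z8 [ 443.5 -124.3] z43 [ 443.9 -135.1]
wrist blue [15.  81.9] 966.5 0.73 (8, 28, 15, 131) z8 [ 817.7 -269.8] z43 [ 767.7 -261.1]
(array([ 443.4, -123.6]), 275, np.float64(1.51)) (array([ 455.8, -253. ]), 282, np.float64(1.53))
```

View pics/b2.png

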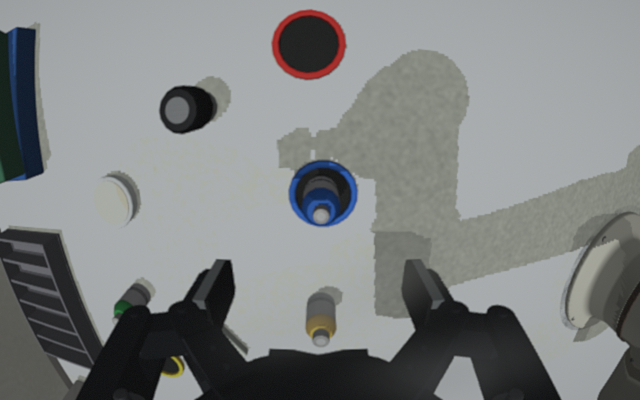

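Blue stands upright inside its base at (321,193). Next is yellow at about (449,2).

arm_command --rows '[{"grip": 1, "linear": [-30, 0, 0], "rot": [0, 0, 0]}, {"grip": 1, "linear": [-75, -3, 0], "rot": [0, 0, 0]}, {"grip": 1, "linear": [-110, -4, 0], "rot": [0, 0, 0]}, {"grip": 1, "linear": [-124, -4.5, 20], "rot": [0, 0, 0]}, {"grip": 1, "linear": [-124.5, -4.5, 50], "rot": [0, 0, 0]}, {"grip": 1, "linear": [-124.5, -4.5, 80], "rot": [0, 0, 0]}, {"grip": 1, "linear": [-124.5, -4.5, 103], "rot": [0, 0, 0]}, {"grip": 1, "linear": [-124.5, -4.5, 114], "rot": [0, 0, 0]}, {"grip": 1, "linear": [-124.5, -4.5, 114], "rot": [0, 0, 0]}, {"grip": 0.6, "linear": [-124.5, -4.5, 114], "rot": [0, 0, 0]}]'

```text
clock: 11.02
position: [449.4, 2.7, 9.8]
ee_rot: [0.707, -0.707, 0.0, -0.0]
contact_force: [-0.4, 0.2, 0.0]
gripper_width: 70.1
grasp_force: 0.0
```

arm_command --rows '[{"grip": 0.3, "linear": [0, 0, 0], "rot": [0, 0, 0]}, {"grip": 0.2, "linear": [0, 0, 0], "rot": [0, 0, 0]}, {"grip": 0, "linear": [0, 0, 0], "rot": [0, 0, 0]}, {"grip": 0, "linear": [0, 0, 0], "rot": [0, 0, 0]}, {"grip": 0, "linear": [0, 0, 0], "rot": [0, 0, 0]}, {"grip": 0, "linear": [0, 0, 0], "rot": [0, 0, 0]}]'

```text
clock: 11.78
position: [448.8, 2.5, 10.0]
ee_rot: [0.707, -0.707, 0.0, -0.0]
contact_force: [-1.8, 0.4, 5.4]
gripper_width: 28.2
grasp_force: 58.7
```

arm_command --rows '[{"grip": 0, "linear": [0, 0, -5], "rot": [0, 0, 0]}, {"grip": 0, "linear": [0, 0, -20], "rot": [0, 0, 0]}, {"grip": 0, "linear": [0, 0, -42], "rot": [0, 0, 0]}, {"grip": 0, "linear": [0, 0, -60], "rot": [0, 0, 0]}, {"grip": 0, "linear": [0, 0, -60], "rot": [0, 0, 0]}]'

```text
clock: 12.4
position: [449.9, 2.9, 70.5]
ee_rot: [-0.707, 0.707, -0.001, 0.002]
contact_force: [0.2, -0.3, -1.8]
gripper_width: 28.4
grasp_force: 59.2
```

arm_command --rows '[{"grip": 0, "linear": [-5, -9, 0], "rot": [0, 0, 0]}, {"grip": 0, "linear": [-16, -29, 0], "rot": [0, 0, 0]}, {"grip": 0, "linear": [-31, -57, 0], "rot": [0, 0, 0]}, {"grip": 0, "linear": [-47, -86, 0], "rot": [0, 0, 0]}, {"grip": 0, "linear": [-64, -117, 0], "rot": [0, 0, 0]}, {"grip": 0, "linear": [-80, -146, 0], "rot": [0, 0, 0]}, {"grip": 0, "linear": [-96, -175, 0], "rot": [0, 0, 0]}, {"grip": 0, "linear": [-109, -199, 0], "rot": [0, 0, 0]}, {"grip": 0, "linear": [-116, -212, 0], "rot": [0, 0, 0]}, {"grip": 0, "linear": [-117.5, -214.5, 0], "rot": [0, 0, 0]}]'

```text
clock: 13.65
position: [663.8, 120.5, 67.1]
ee_rot: [0.707, -0.707, -0.001, 0.001]
contact_force: [-0.5, 0.1, -2.1]
gripper_width: 28.4
grasp_force: 59.3
```

```bash
python3 - <<'E'
from h import *
p=shoot("wrist");save(p,"pics/y1.png");print(arm.read_state()["position"],arm.read_state()["gripper_width"]);print(rim(p,"yellow",(663.5,120)))
E
```

```text
[663.46060701 120.30331641  67.36826944] 27.963218789157153
(array([664.2, 121.7]), 284, np.float64(1.02))
```

View pics/y1.png

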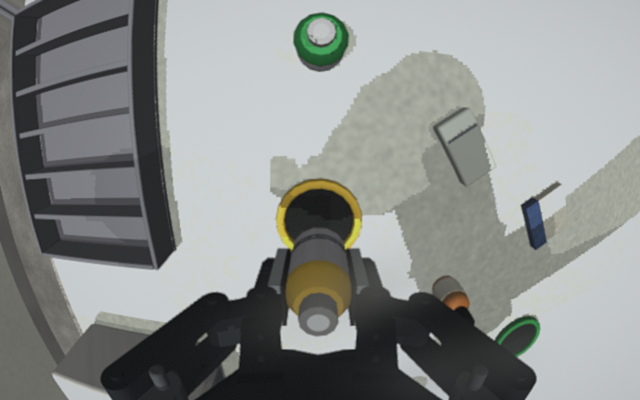

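Yellow hangs over its base (rim centre about (319,215)). I'll lower it in small steps.

arm_command --rows '[{"grip": 0, "linear": [-1, -0.5, 14], "rot": [0, 0, 0]}, {"grip": 0, "linear": [-1, -0.5, 30], "rot": [0, 0, 0]}, {"grip": 0, "linear": [-1, -0.5, 43], "rot": [0, 0, 0]}, {"grip": 0, "linear": [-1, -0.5, 50], "rot": [0, 0, 0]}, {"grip": 0, "linear": [-1, -0.5, 53], "rot": [0, 0, 0]}, {"grip": 0, "linear": [-1, -0.5, 53], "rot": [0, 0, 0]}, {"grip": 0, "linear": [-1, -0.5, 54], "rot": [0, 0, 0]}, {"grip": 0, "linear": [-1, -0.5, 54], "rot": [0, 0, 0]}]'

```text
clock: 14.7
position: [664.2, 121.1, 15.7]
ee_rot: [-0.707, 0.707, -0.0, 0.0]
contact_force: [-0.8, 0.2, -1.6]
gripper_width: 28.3
grasp_force: 59.3
```

arm_command --rows '[{"grip": 0, "linear": [0, 0, 1], "rot": [0, 0, 0]}, {"grip": 0, "linear": [0, 0, 2], "rot": [0, 0, 0]}, {"grip": 0, "linear": [0, 0, 3], "rot": [0, 0, 0]}, {"grip": 0, "linear": [0, 0, 3.5], "rot": [0, 0, 0]}, {"grip": 0, "linear": [0, 0, 3.5], "rot": [0, 0, 0]}]'

```text
clock: 15.32
position: [664.0, 121.0, 13.1]
ee_rot: [0.707, -0.707, 0.0, -0.0]
contact_force: [-2.4, -0.9, 5.2]
gripper_width: 28.3
grasp_force: 59.8
```

arm_command --rows '[{"grip": 0.4, "linear": [0, 0, 0], "rot": [0, 0, 0]}, {"grip": 0.5, "linear": [0, 0, 0], "rot": [0, 0, 0]}, {"grip": 0.7, "linear": [0, 0, 0], "rot": [0, 0, 0]}, {"grip": 0.7, "linear": [0, 0, -15], "rot": [0, 0, 0]}, {"grip": 0.8, "linear": [0, 0, -45], "rot": [0, 0, 0]}, {"grip": 1, "linear": [0, 0, -80], "rot": [0, 0, 0]}, {"grip": 1, "linear": [0, 0, -110], "rot": [0, 0, 0]}, {"grip": 1, "linear": [0, 0, -110], "rot": [0, 0, 0]}]'

```text
clock: 16.32
position: [666.1, 121.7, 126.4]
ee_rot: [0.707, -0.707, 0.002, -0.004]
contact_force: [-0.3, 0.0, -1.0]
gripper_width: 85.3
grasp_force: 0.0
```

```bash
python3 - <<'E'
from h import *
p=shoot("wrist");save(p,"pics/y2.png");print(arm.read_state()["position"]);show(p)
print(rim(p,"yellow",(664,121)),rim(p,"green",(444,268)))
for n in("scene","side"):
    p=shoot(n);print(rim(p,"green",(444,268)),rim(p,"red",(456,-252)))
E
```

```text
[664.72134821 121.36785003 124.08913754]
wrist yellow [322.7 192.9] 3398.5 0.54 (289, 161, 68, 65) z8 [663.9 119.7] z43 [664.2 108.8]
wrist green [499.8 301.7] 752.5 0.37 (478, 287, 41, 27) z8 [449.  254.6] z43 [478.1 225.6]
wrist green [324.6  52.6] 1107.5 0.64 (306, 34, 38, 38) z8 [662.7  -1.3] z43 [663.1   4.1]
wrist blue [504.5 186.1] 35.5 0.65 (500, 181, 9, 12) z8 [482.9 111. ] z43 [507.5 101.3]
(array([663.8, 120.5]), 273, np.float64(1.47)) (array([449.8, 265.6]), 95, np.float64(0.84))
(array([448.8, 270.7]), 83, np.float64(1.39)) (array([ 462.1, -248.6]), 50, np.float64(1.1))
(array([440.3, 266.5]), 100, np.float64(1.17)) (array([ 453.8, -248. ]), 58, np.float64(1.24))
```

View pics/y2.png

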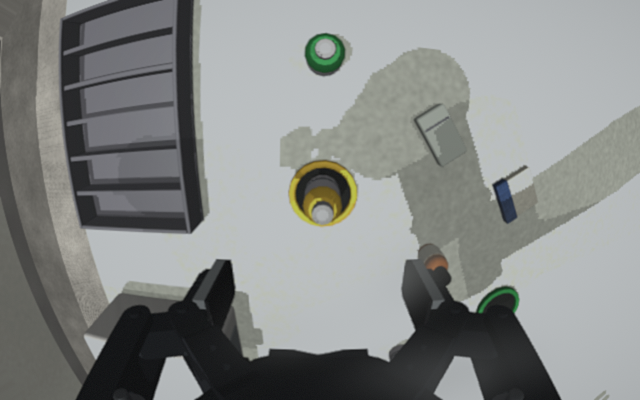

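Yellow stands in its base at (322,193). Next is green at (325,52), about (663,4).

arm_command --rows '[{"grip": 1, "linear": [30, 0, 0], "rot": [0, 0, 0]}, {"grip": 1, "linear": [70, 1, 0], "rot": [0, 0, 0]}, {"grip": 1, "linear": [104, 1, 0], "rot": [0, 0, 0]}, {"grip": 1, "linear": [117, 1, 20], "rot": [0, 0, 0]}, {"grip": 1, "linear": [117, 1, 50], "rot": [0, 0, 0]}, {"grip": 1, "linear": [117, 1, 80], "rot": [0, 0, 0]}, {"grip": 1, "linear": [117, 1, 103], "rot": [0, 0, 0]}, {"grip": 1, "linear": [117, 1, 113], "rot": [0, 0, 0]}, {"grip": 1, "linear": [117, 1, 113], "rot": [0, 0, 0]}, {"grip": 0.6, "linear": [117, 1, 113], "rot": [0, 0, 0]}]'

```text
clock: 17.73
position: [663.7, 4.2, 9.7]
ee_rot: [0.707, -0.707, 0.001, -0.001]
contact_force: [0.1, -0.7, 0.0]
gripper_width: 70.2
grasp_force: 0.0
```

arm_command --rows '[{"grip": 0.3, "linear": [0, 0, 0], "rot": [0, 0, 0]}, {"grip": 0.2, "linear": [0, 0, 0], "rot": [0, 0, 0]}, {"grip": 0, "linear": [0, 0, 0], "rot": [0, 0, 0]}, {"grip": 0, "linear": [0, 0, 0], "rot": [0, 0, 0]}, {"grip": 0, "linear": [0, 0, 0], "rot": [0, 0, 0]}, {"grip": 0, "linear": [0, 0, 0], "rot": [0, 0, 0]}]'

```text
clock: 18.48
position: [663.4, 4.1, 9.7]
ee_rot: [0.707, -0.707, 0.0, -0.0]
contact_force: [-2.0, 0.3, 6.8]
gripper_width: 28.1
grasp_force: 59.5
```

arm_command --rows '[{"grip": 0, "linear": [0, 0, -5], "rot": [0, 0, 0]}, {"grip": 0, "linear": [0, 0, -20], "rot": [0, 0, 0]}, {"grip": 0, "linear": [0, 0, -50], "rot": [0, 0, 0]}, {"grip": 0, "linear": [0, 0, -80], "rot": [0, 0, 0]}, {"grip": 0, "linear": [0, 0, -80], "rot": [0, 0, 0]}]'

```text
clock: 19.1
position: [665.0, 4.4, 92.2]
ee_rot: [0.707, -0.707, 0.002, -0.003]
contact_force: [0.2, 0.4, -1.4]
gripper_width: 28.5
grasp_force: 59.3
```

arm_command --rows '[{"grip": 0, "linear": [-8, 7, 0], "rot": [0, 0, 0]}, {"grip": 0, "linear": [-24, 20, 0], "rot": [0, 0, 0]}, {"grip": 0, "linear": [-46, 38, 0], "rot": [0, 0, 0]}, {"grip": 0, "linear": [-70, 58, 0], "rot": [0, 0, 0]}, {"grip": 0, "linear": [-95, 78, 0], "rot": [0, 0, 0]}, {"grip": 0, "linear": [-120, 99, 0], "rot": [0, 0, 0]}, {"grip": 0, "linear": [-145, 120, 0], "rot": [0, 0, 0]}, {"grip": 0, "linear": [-170, 140, 0], "rot": [0, 0, 0]}, {"grip": 0, "linear": [-195, 161, 0], "rot": [0, 0, 0]}, {"grip": 0, "linear": [-218, 180, 0], "rot": [0, 0, 0]}]'

```text
clock: 20.35
position: [480.5, 222.9, 88.0]
ee_rot: [0.707, -0.707, -0.0, 0.001]
contact_force: [1.1, 0.4, -2.2]
gripper_width: 28.2
grasp_force: 59.3
```

arm_command --rows '[{"grip": 0, "linear": [-20, 16, 0], "rot": [0, 0, 0]}, {"grip": 0, "linear": [-35, 29, 8], "rot": [0, 0, 0]}, {"grip": 0, "linear": [-43, 36, 15], "rot": [0, 0, 0]}, {"grip": 0, "linear": [-45, 37, 20], "rot": [0, 0, 0]}, {"grip": 0, "linear": [-45, 37, 20], "rot": [0, 0, 0]}]'

```text
clock: 20.98
position: [445.7, 266.6, 68.2]
ee_rot: [-0.707, 0.707, -0.0, -0.001]
contact_force: [-0.2, 0.2, -1.3]
gripper_width: 28.0
grasp_force: 59.4
```

```bash
python3 - <<'E'
from h import *
p=shoot("wrist");save(p,"pics/gr1.png");print(arm.read_state()["position"],arm.read_state()["gripper_width"]);print(rim(p,"green",(446,267)))
E
```

```text
[446.08908916 266.61975686  68.51579942] 28.20969015815808
(array([446.2, 273.1]), 237, np.float64(1.17))
```

View pics/gr1.png

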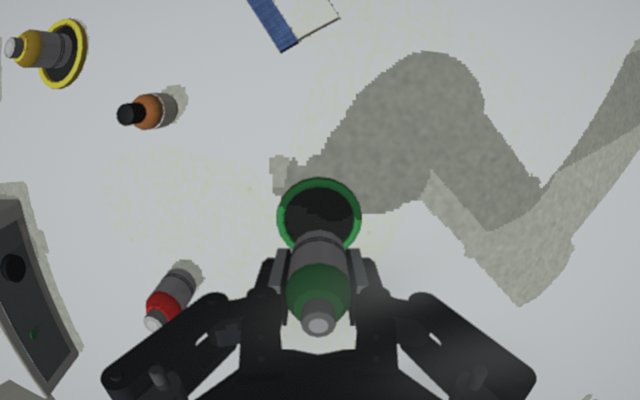

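The green rim (columns 277–362, top row 178) sits just as yellow's did, so it is centred to within about 1 mm. The 273 from the fit is thrown off by the green shoulder. Lowering.

arm_command --rows '[{"grip": 0, "linear": [-1, 0, 14], "rot": [0, 0, 0]}, {"grip": 0, "linear": [-1, 0, 30], "rot": [0, 0, 0]}, {"grip": 0, "linear": [-1, 0, 43], "rot": [0, 0, 0]}, {"grip": 0, "linear": [-1, 0, 50], "rot": [0, 0, 0]}, {"grip": 0, "linear": [-1, 0, 53], "rot": [0, 0, 0]}, {"grip": 0, "linear": [-1, 0, 54], "rot": [0, 0, 0]}, {"grip": 0, "linear": [-1, 0, 55], "rot": [0, 0, 0]}, {"grip": 0, "linear": [-1, 0, 55], "rot": [0, 0, 0]}]'

```text
clock: 22.02
position: [446.1, 268.2, 14.1]
ee_rot: [0.707, -0.707, -0.0, -0.0]
contact_force: [0.0, 0.1, -1.4]
gripper_width: 28.0
grasp_force: 59.4
```

arm_command --rows '[{"grip": 0, "linear": [0, 0, 1], "rot": [0, 0, 0]}, {"grip": 0, "linear": [0, 0, 1.5], "rot": [0, 0, 0]}, {"grip": 0, "linear": [0, 0, 2], "rot": [0, 0, 0]}, {"grip": 0, "linear": [0, 0, 2], "rot": [0, 0, 0]}]'

```text
clock: 22.52
position: [446.0, 268.1, 12.7]
ee_rot: [0.707, -0.707, 0.0, -0.0]
contact_force: [-2.8, 0.1, 4.9]
gripper_width: 28.2
grasp_force: 60.0
```

Contact made; release.

arm_command --rows '[{"grip": 0.4, "linear": [0, 0, 0], "rot": [0, 0, 0]}, {"grip": 0.5, "linear": [0, 0, 0], "rot": [0, 0, 0]}, {"grip": 0.7, "linear": [0, 0, 0], "rot": [0, 0, 0]}, {"grip": 0.7, "linear": [0, 0, -15], "rot": [0, 0, 0]}, {"grip": 0.8, "linear": [0, 0, -45], "rot": [0, 0, 0]}, {"grip": 1, "linear": [0, 0, -80], "rot": [0, 0, 0]}, {"grip": 1, "linear": [0, 0, -110], "rot": [0, 0, 0]}, {"grip": 1, "linear": [0, 0, -110], "rot": [0, 0, 0]}]'

```text
clock: 23.52
position: [447.4, 269.4, 125.4]
ee_rot: [0.707, -0.707, 0.0, -0.004]
contact_force: [-0.2, -0.2, -0.1]
gripper_width: 85.2
grasp_force: 0.0
```

```bash
python3 - <<'E'
from h import *
p=shoot("wrist");save(p,"pics/gr2.png");print(arm.read_state()["position"]);show(p)
for t in models.tip_of(p,"objective_red_center"): print(t,atz(p,t["pixel"],30))
E
```

```text
[446.37414221 268.51978812 123.58081773]
wrist red [190.2 266.1] 583.0 0.72 (176, 252, 30, 31) z8 [581.7 346.9] z43 [563.6 325.1]
wrist yellow [96.8 51.8] 2604.0 0.46 (64, 24, 62, 59) z8 [666.6 120.3] z43 [637.1 129.1]
wrist green [321.3 189.8] 3318.5 0.47 (288, 158, 67, 63) z8 [446.1 264.6] z43 [446.3 254. ]
wrist blue [284.7  31.9] 691.0 0.93 (266, 8, 39, 49) z8 [476.3 128.5] z43 [472.5 136.3]
{'pixel': [194.5, 260.2], 'score': 0.65} [564.51586623 326.34386475  30.        ]
{'pixel': [81.8, 47.5], 'score': 0.39} [668.15541883 117.23575003  30.        ]
```

View pics/gr2.png

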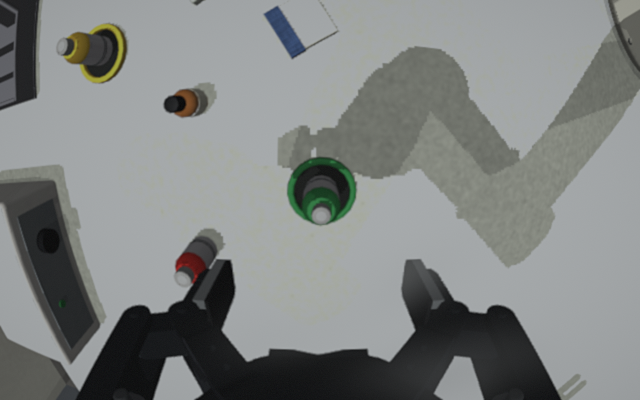

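Green stands in its base at (321,190). Red is at (190,268), with a white instrument box to its left. I'll move above red and look again.

arm_command --rows '[{"grip": 0.8, "linear": [-12, -24, -20], "rot": [0, 0, 0]}, {"grip": 0.7, "linear": [-30, -60, -20], "rot": [0, 0, 0]}, {"grip": 0.7, "linear": [-48, -96, -20], "rot": [0, 0, 0]}, {"grip": 0.7, "linear": [-59, -116, -20], "rot": [0, 0, 0]}, {"grip": 0.7, "linear": [-60, -118.5, -20], "rot": [0, 0, 0]}, {"grip": 0.7, "linear": [-60, -118.5, -20], "rot": [0, 0, 0]}]'

```text
clock: 24.38
position: [563.6, 327.3, 140.5]
ee_rot: [-0.707, 0.707, 0.0, -0.001]
contact_force: [-1.7, -0.3, 0.3]
gripper_width: 59.7
grasp_force: 0.0
```

```bash
python3 - <<'E'
from h import *
p=shoot("wrist");save(p,"pics/r1.png");print(arm.read_state()["position"]);show(p)
E
```

```text
[563.46654053 327.33377821 141.03920516]
wrist red [315.7 201.8] 799.5 0.62 (299, 187, 34, 29) z8 [566.4 337.9] z43 [566.2 326.1]
wrist yellow [206.6   3.7] 280.0 0.81 (186, 0, 44, 10) z8 [665.6 147.6] z43 [652.8 159.9]
wrist green [442.2 129.2] 2801.0 0.42 (413, 99, 60, 62) z8 [448.3 266.6] z43 [463.1 263.8]
wrist blue [320.7 352.1] 35.5 0.96 (315, 350, 12, 5) z8 [560.9 535. ] z43 [561.4 498.1]
wrist blue [422.9   1.8] 42.5 0.9 (417, 0, 15, 6) z8 [468.9 146.4] z43 [481.1 158.9]
```

View pics/r1.png

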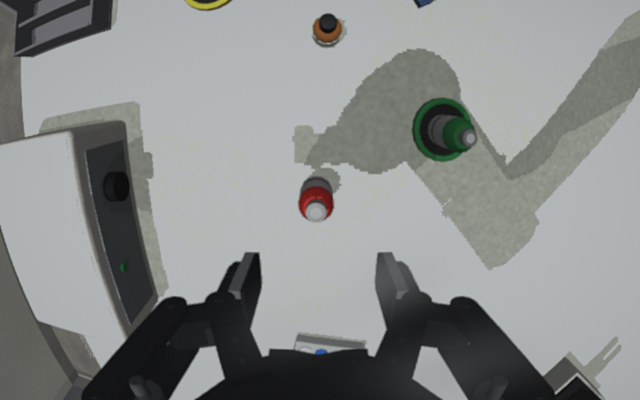

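Red is at (316,203), i.e. about (566,329), and the box is well clear. Grasping it.

arm_command --rows '[{"grip": 0.8, "linear": [-1, -1.5, 25], "rot": [0, 0, 0]}, {"grip": 0.8, "linear": [-1, -1.5, 55], "rot": [0, 0, 0]}, {"grip": 0.8, "linear": [-1, -1.5, 85], "rot": [0, 0, 0]}, {"grip": 0.8, "linear": [-1, -1.5, 110], "rot": [0, 0, 0]}, {"grip": 0.8, "linear": [-1, -1.5, 126], "rot": [0, 0, 0]}, {"grip": 0.8, "linear": [-1, -1.5, 133], "rot": [0, 0, 0]}, {"grip": 0.8, "linear": [-1, -1.5, 133], "rot": [0, 0, 0]}, {"grip": 0.6, "linear": [-1, -1.5, 133], "rot": [0, 0, 0]}]'

```text
clock: 25.42
position: [566.5, 329.5, 9.9]
ee_rot: [0.707, -0.707, 0.0, -0.001]
contact_force: [0.3, 0.5, 0.3]
gripper_width: 52.0
grasp_force: 0.0
```

arm_command --rows '[{"grip": 0.3, "linear": [0, 0, 0], "rot": [0, 0, 0]}, {"grip": 0.2, "linear": [0, 0, 0], "rot": [0, 0, 0]}, {"grip": 0, "linear": [0, 0, 0], "rot": [0, 0, 0]}, {"grip": 0, "linear": [0, 0, 0], "rot": [0, 0, 0]}, {"grip": 0, "linear": [0, 0, 0], "rot": [0, 0, 0]}, {"grip": 0, "linear": [0, 0, 0], "rot": [0, 0, 0]}]'

```text
clock: 26.18
position: [566.3, 329.4, 9.8]
ee_rot: [0.707, -0.707, 0.0, -0.001]
contact_force: [-1.5, -0.7, 5.7]
gripper_width: 28.3
grasp_force: 59.3
```

arm_command --rows '[{"grip": 0, "linear": [0, 0, -5], "rot": [0, 0, 0]}, {"grip": 0, "linear": [0, 0, -20], "rot": [0, 0, 0]}, {"grip": 0, "linear": [0, 0, -50], "rot": [0, 0, 0]}, {"grip": 0, "linear": [0, 0, -80], "rot": [0, 0, 0]}, {"grip": 0, "linear": [0, 0, -100], "rot": [0, 0, 0]}, {"grip": 0, "linear": [0, 0, -100], "rot": [0, 0, 0]}]'

```text
clock: 26.92
position: [566.9, 329.7, 111.2]
ee_rot: [0.707, -0.707, 0.0, -0.002]
contact_force: [0.8, 0.3, -3.1]
gripper_width: 28.2
grasp_force: 59.3
```

arm_command --rows '[{"grip": 0, "linear": [10, 2, 0], "rot": [0, 0, 0]}, {"grip": 0, "linear": [30, 6, 0], "rot": [0, 0, 0]}, {"grip": 0, "linear": [60, 11, 0], "rot": [0, 0, 0]}, {"grip": 0, "linear": [95, 18, 0], "rot": [0, 0, 0]}, {"grip": 0, "linear": [130, 25, 0], "rot": [0, 0, 0]}, {"grip": 0, "linear": [165, 31, 0], "rot": [0, 0, 0]}, {"grip": 0, "linear": [200, 38, 0], "rot": [0, 0, 0]}, {"grip": 0, "linear": [235, 44, 0], "rot": [0, 0, 0]}, {"grip": 0, "linear": [270, 51, 0], "rot": [0, 0, 0]}, {"grip": 0, "linear": [305, 58, 0], "rot": [0, 0, 0]}]'

```text
clock: 28.18
position: [506.2, 21.6, 108.2]
ee_rot: [-0.707, 0.707, 0.0, -0.001]
contact_force: [0.3, -0.4, -1.7]
gripper_width: 28.2
grasp_force: 59.3
```

arm_command --rows '[{"grip": 0, "linear": [35, 7, 0], "rot": [0, 0, 0]}, {"grip": 0, "linear": [70, 13, 0], "rot": [0, 0, 0]}, {"grip": 0, "linear": [105, 20, 0], "rot": [0, 0, 0]}, {"grip": 0, "linear": [140, 26, 0], "rot": [0, 0, 0]}, {"grip": 0, "linear": [175, 33, 0], "rot": [0, 0, 0]}, {"grip": 0, "linear": [210, 40, 0], "rot": [0, 0, 0]}, {"grip": 0, "linear": [240, 46, 0], "rot": [0, 0, 0]}, {"grip": 0, "linear": [262, 50, 10], "rot": [0, 0, 0]}, {"grip": 0, "linear": [273, 52, 25], "rot": [0, 0, 0]}, {"grip": 0, "linear": [276.5, 52, 40], "rot": [0, 0, 0]}]'

```text
clock: 29.42
position: [454.7, -252.9, 67.4]
ee_rot: [-0.707, 0.708, 0.001, -0.0]
contact_force: [0.7, 0.8, -2.1]
gripper_width: 28.3
grasp_force: 59.3
```

arm_command --rows '[{"grip": 0, "linear": [0, 0, 0], "rot": [0, 0, 0]}, {"grip": 0, "linear": [0, 0, 0], "rot": [0, 0, 0]}]'

```text
clock: 29.68
position: [456.4, -252.0, 68.8]
ee_rot: [0.708, -0.707, 0.0, 0.0]
contact_force: [0.8, -0.2, -0.9]
gripper_width: 28.2
grasp_force: 59.3
```

```bash
python3 - <<'E'
from h import *
p=shoot("wrist");save(p,"pics/r2.png");print(arm.read_state()["position"],arm.read_state()["gripper_width"]);print(rim(p,"red",(456,-253)))
E
```

```text
[ 456.56628881 -252.02077209   69.14161189] 28.235763502875308
(array([ 456.2, -253.7]), 264, np.float64(1.05))
```

View pics/r2.png

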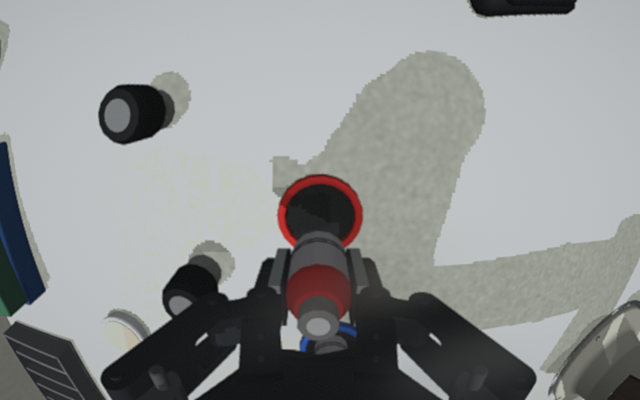

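Red hangs over its base (rim columns 278–363), and the nearer eyepiece is over 100 mm away. Lowering.

arm_command --rows '[{"grip": 0, "linear": [1, 0, 14], "rot": [0, 0, 0]}, {"grip": 0, "linear": [1, 0, 30], "rot": [0, 0, 0]}, {"grip": 0, "linear": [1, 0, 43], "rot": [0, 0, 0]}, {"grip": 0, "linear": [1, 0, 50], "rot": [0, 0, 0]}, {"grip": 0, "linear": [1, 0, 53], "rot": [0, 0, 0]}, {"grip": 0, "linear": [1, 0, 54], "rot": [0, 0, 0]}, {"grip": 0, "linear": [1, 0, 55], "rot": [0, 0, 0]}, {"grip": 0, "linear": [1, 0, 55], "rot": [0, 0, 0]}]'

```text
clock: 30.72
position: [456.2, -253.5, 14.1]
ee_rot: [-0.707, 0.707, -0.0, 0.0]
contact_force: [-0.0, -0.0, -2.3]
gripper_width: 28.2
grasp_force: 59.3
```

arm_command --rows '[{"grip": 0, "linear": [0, 0, 1], "rot": [0, 0, 0]}, {"grip": 0, "linear": [0, 0, 1.5], "rot": [0, 0, 0]}, {"grip": 0, "linear": [0, 0, 2], "rot": [0, 0, 0]}, {"grip": 0, "linear": [0, 0, 2], "rot": [0, 0, 0]}]'

```text
clock: 31.22
position: [456.1, -253.5, 12.8]
ee_rot: [0.707, -0.707, 0.0, -0.0]
contact_force: [-2.0, 1.1, 4.9]
gripper_width: 28.4
grasp_force: 60.2
```

arm_command --rows '[{"grip": 0.4, "linear": [0, 0, 0], "rot": [0, 0, 0]}, {"grip": 0.5, "linear": [0, 0, 0], "rot": [0, 0, 0]}, {"grip": 0.7, "linear": [0, 0, 0], "rot": [0, 0, 0]}, {"grip": 0.7, "linear": [0, 0, -15], "rot": [0, 0, 0]}, {"grip": 0.8, "linear": [0, 0, -45], "rot": [0, 0, 0]}, {"grip": 0.8, "linear": [0, 0, -80], "rot": [0, 0, 0]}, {"grip": 0.8, "linear": [0, 0, -130], "rot": [0, 0, 0]}, {"grip": 0.8, "linear": [0, 0, -160], "rot": [0, 0, 0]}, {"grip": 0.8, "linear": [0, 0, -160], "rot": [0, 0, 0]}, {"grip": 0.8, "linear": [0, 0, -160], "rot": [0, 0, 0]}]'

```text
clock: 32.48
position: [455.4, -253.2, 171.7]
ee_rot: [-0.707, 0.707, 0.0, 0.0]
contact_force: [-1.1, 0.7, 0.3]
gripper_width: 68.4
grasp_force: 0.0
```

```bash
python3 - <<'E'
from h import *
print(arm.read_state()["position"])
w,s=shoot("wrist"),shoot("side")
a=cv2.resize(w["frame"][100:340,180:460],None,fx=1.4,fy=1.4)
b=cv2.resize(s["frame"][130:346,230:440],None,fx=1.56,fy=1.56)[:336]
b=np.vstack([b,np.zeros((336-b.shape[0],b.shape[1],3),np.uint8)])
cv2.imwrite("pics/fin.png",np.hstack([a,b])[...,::-1])
E
```

```text
[ 455.36797421 -253.22486529  171.70955965]
```

View pics/fin.png

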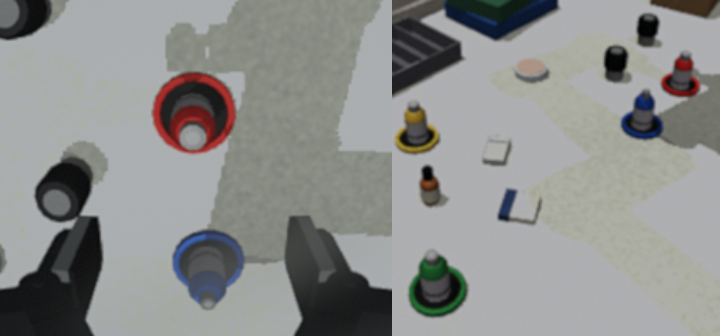

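The final picture shows all four objectives upright inside their own rims, both eyepieces still standing in place, and the arm clear.

```bash
python3 -c "
from bench import job
print(job.job_done())"
```

```text
the job is handed in; nothing more can be done
None
```

The job is handed in at about 33 s of the 101 s limit: the last picture showed all four objectives upright in the bases of their own colours and both eyepieces still standing in place; no pass/fail verdict came back.

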